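# Fit the dust adapter to the drilling jig and start the extractor

### The job

Get the drilling jig ready for dust extraction: pull the blanking cap off its slanted dust spigot and put the cap down in the shallow tray, then push the narrow adapter sleeve onto the spigot until it is fully home, with the spigot's seal ring driven down to its stop. Only then start the extractor with the key on the black box: press the key halfway to its first click and keep it there for about a second, then press it all the way down, and let go. Leave the other things on the bench where they stand.

Things in the scene. Friction and masses are not known exactly. Their poses are not given: they have to be found in the camera images.
- spigot_tip (a point): centre of the free end of the steel dust spigot, a round post 35 mm in diameter, tapered over its last 5 mm to 27 mm. It stands out of the sloping front of the drilling jig, leaning 30 degrees from vertical towards the jig's front, away from the robot, its tip about 127 mm above the bench. z runs along the spigot, outwards (up and to the front); y is level, across the jig
- jig: fixed aluminium drilling jig that carries the spigot; origin on the bench, its front, where the spigot is, is its own -x and faces away from the robot. Footprint 150 mm (x, from -70 to +80; a black clamp handle reaches to +108) by 120 mm (y). The spigot comes out of a sloping face (75 mm by 90 mm) that lies 66 mm back down the spigot's axis from its tip; nothing else on the jig is higher than 100 mm
- seal (a joint): black seal ring, 45 mm across and 8 mm thick, that slides on the spigot: 0 = raised, with its upper face 40 mm below the spigot's tip; 0.010 = driven down to its stop, upper face 50 mm below the tip (fully home). Stiff: it moves only when pushed along the spigot with about 7 N, and stays where it is left
- cap_mid (a point): centre (half-way up) of the grey plastic blanking cap: a plain round cup, mouth down, 45 mm outside diameter, 50 mm tall, 38 mm bore, 44 mm deep inside, about 50 g. It starts loose on the spigot, resting on the raised seal ring, its closed end 10 mm beyond the spigot's tip and its centre 15 mm below the tip; drawn 40 mm along the spigot it is free. z is its axis, mouth to closed end
- sleeve_mid (a point): centre (half-way up) of the narrow adapter sleeve: grey plastic tube open at both ends, 45 mm outside diameter, 38 mm bore, 80 mm long, about 90 g; starts standing upright on the bench. z is its axis; either end goes on. Fully home its lower end is 50 mm below the spigot's tip and its centre 10 mm below the tip
- reducer_mid (a point): centre of the wide reducer, a bystander: a grey plastic tube standing upright, wider and lower than the sleeve (64 mm outside, 56 mm bore, 50 mm tall). It does not fit; leave it
- tray_in (a point): centre of the inner floor of the fixed shallow steel tray; its inside is 122 mm along x by 142 mm along y, floor 4 mm above the bench, rim 25 mm above the bench
- key_top (a point): centre of the top of the round grey two-stage key (30 mm across), which stands up out of a steel collar (42 mm across) on the fixed black box (90 mm by 80 mm, 45 mm tall). Its top is 63 mm above the bench when released; z is up, it is pressed straight down
- key (a joint): first stage of the key, m: 0 = released, 0.006 = at the first click. The spring takes 1 N to start and 4 N at the click, where the key meets a firm stop
- key_stage (a joint): second stage of the key (key and collar sink together), m: 0 until about 10 N is put on the key, 0.006 = pressed all the way (about 14 N; 12 mm below the released height in all). Both stages spring back
- tub: bystander: white round tub of drill bits, 90 mm across, about 90 mm tall with the bits; origin under its centre
- offcut: bystander: wood offcut 60 x 120 x 20 mm lying flat; origin under its centre
- bits: bystander: clear open box of screwdriver bits, 60 x 110 x 40 mm; origin under its centre
Not all that is in view belongs to the job. Leave any blue look-alike of the part that bears key_top alone.

How it is judged:
By the outcome, as a careful person would: the job done as asked, in the order asked, and still so for the second after the job is handed in, with the robot touching nothing.
It also fails if it takes over 64 s, if anything falls off the work surface, if the arm or the gripper's body presses on something with over 40 N, if the wrist force passes 120 N, or if a joint passes its speed limit or range.

### The arm

A 7-joint arm with a two-finger parallel gripper is mounted at the origin on the work surface. World frame = base frame: x ahead of the robot, y to its left, z up, the work surface at z = 0. Lengths are in mm, angles in rad, forces in N, time in s.
With the tool pointing down it reaches from about 400 to 900 mm from the base axis. Payload 5.5 kg.
Tool frame: the origin (TCP) lies at the very end of the fingers, on their centre line; the grasp point (between the pads) lies 19 mm behind it; x points along the fingers, y is the direction in which the jaws open and shut, and the axes are right-handed (so a half turn about x gives the same grasp; the last joint's range is limited). The gripper opens to 85 mm and grips with 20 to 120 N. Pads are 22 mm wide; open, the fingers measure 114 mm over their backs; the gripper's body (76 mm by 85 mm) begins 54 mm behind the grasp point. The pads swing forward as they close: fully open they stand 13 mm farther back than shut.
Start: joints at [-1.035, 0.501, -0.427, 1.55, 0.221, 1.138, -0.21], TCP at [175.091, 625.974, 231.31] pointing down, gripper open.
Joint ranges: [-2.88, 2.88], [-0.31, 2.03], [-1.54, 1.56], [0.2, 2.42], [-1.41, 4.55], [0.19, 2.02], [-2.57, 2.57]. Speed limits (rad/s): [2.57, 2.57, 3.14, 3.14, 3.14, 3.14, 3.14].

### API

Orientations are given as a 3x3 rotation matrix whose columns are the frame's x, y, z axes.
In Python, from cell import env, viewer, finder gives the robot as it stands. The module is installed in compiled form; this text tells all that it offers.
- The arm moves only by the tool servo_tool, never from a script. Its argument "motion" is a list of rows, each a list of 7 numbers: the shift along the world's x, y, z in m, then the turn, a rotation vector about the world's x, y, z in rad, then the closure in counts, from 0 (fully open) to 255 (shut). A call has 1 to 8 rows; each row shifts and turns the pose as measured when the row begins; what a row does not reach is not made up. A row lasts 1/10 s, in which the tool goes at most 50 mm and 8.59 degrees, less where a joint would pass 70% of its speed; a pose out of reach is approached as far as the arm can. A call is refused whole if a number of a shift passes 0.05 or a number of a turn 0.15, either way. A call with a gripper value outside its range is refused whole. The fingers move at their own pace and stop on an object; "newtons" is the grip in N (left out, the last holds). Time passes only in rows, so rows that do not move let the fingers close. It gives the time, the measured TCP pose, the force and the opening at its end, in the units of the state.
- env.get_state(): the state, without advancing time (a new reading comes with each control period).
- viewer.camera(name): name is "scene" or "top"; returns a dict with "image" (480x640x3 uint8, blue, green, red), "range_z" (480x640 float32, mm along the optical axis (not along the pixel's ray), 0 where there is no reading), "fx", "fy", "cx", "cy" (pixels), "world_from_camera" (4x4, takes a point from camera to world coordinates). Camera axes: x right, y up, looking along -z (the intrinsics and any distortion apply to the point x, -y, -z); pixel columns grow to the right and rows downward; lengths in mm; the calibration is good to about 2 mm. A picture is of the moment at which its call begins.
- env.close_job(): hands the job in, once; it reports no verdict.
Trained networks look in a picture, given as the dict that the camera call returned (one of the last four; its "shot" number tells which), for a name from the list of things; names that differ only in an ending like _2 or _b are one class to them, and where a whole thing is asked for, a point or a joint stands for the part that bears it (a point fixed in the world has none). Each returns a list of dicts, best first, with "confidence" (0 to 1); they miss things now and then, are a little off and sometimes report something else, mostly with a low value. They report only what shows in the picture. A call takes as long as a camera call. They do not tell look-alikes from the thing itself.
- finder.look_for(picture, thing): "location" ([x, y, z] in mm, in world coordinates, good to about 4 mm: the middle of the surface that is visible of it).
- finder.pinpoint(picture, thing): "location" ([x, y, z] in mm, in world coordinates, good to about 4 mm: a listed point, or the origin of a listed thing).
The state is a dict: "clock": time; "joint_pos": joint angles; "qd": joint speeds; "effort": joint torques, N m; "position": TCP position; "tool_rot": TCP orientation; "ft_force": force on the tool from outside, world axes, zero at the start; "wrist_torque": the same for the moment, N m; "opening": finger opening in mm.
Only numpy, scipy, OpenCV 4.12 (cv2) and the standard library are available. Lean on these libraries where they do the work, as an engineer would, in place of code of your own. Each camera call takes 0.05 s, during which the arm holds its last target.

## Working session

There is one attempt and no reset: what is moved stays moved. The work goes in short steps, Python scripts to look and compute and a tool call to move; the robot and the scene stay as the last step left them, time stands still between calls to the robot, and variables do not carry over. Pictures are saved under pics/ and viewed, and the job is handed in when it is done.

Besides the shell and the picture viewer there is one more tool, called after "Emit:" as a command line: name --pt "numbers of a row" for each row, then --argument value for the rest. servo_tool: Moves the arm, as the interface text tells. Its arguments: {"type":"object","properties":{"motion":{"type":"array"},"newtons":{"type":"number"}},"required":["motion"]}

```bash
mkdir -p pics; ls; python3 - <<'E'
from cell import env, viewer, finder
import cv2, numpy as np, pickle
s=env.get_state(); print({k:np.round(v,3).tolist() for k,v in s.items()})
for n in ("scene","top"):
    p=viewer.camera(n); cv2.imwrite(f"pics/{n}0.png",p["image"]); pickle.dump(p,open(f"{n}0.pkl","wb"))
    print(n,p["fx"],p["cx"],p["cy"],np.round(p["world_from_camera"],3).tolist(),[k for k in p])
    for t in ["spigot_tip","jig","cap_mid","sleeve_mid","reducer_mid","tray_in","key_top","tub","offcut","bits"]:
        print(t,[(np.round(d["location"],0).tolist(),round(d["confidence"],2)) for d in finder.pinpoint(p,t)][:3])
print(env.get_state()["clock"])
E
```

```text
pics
{'clock': 0.0, 'joint_pos': [-1.035, 0.502, -0.427, 1.551, 0.221, 1.138, -0.21], 'qd': [-0.0, -0.001, 0.001, 0.001, -0.001, -0.002, 0.0], 'effort': [-0.001, -56.949, -5.817, -28.096, 0.011, 0.011, -0.0], 'position': [174.998, 625.283, 230.243], 'tool_rot': [[-0.001, 0.269, 0.963], [-0.002, 0.963, -0.269], [-1.0, -0.002, -0.0]], 'ft_force': [-0.245, -0.016, -0.091], 'wrist_torque': [-0.01, 0.012, -0.007], 'opening': 85.631}
scene 565.4316356254698 316.26476793694576 243.62957480603396 [[0.752, -0.414, 0.513, 1144.126], [0.659, 0.486, -0.574, -727.089], [-0.011, 0.77, 0.638, 854.006], [0.0, 0.0, 0.0, 1.0]] ['image', 'range_z', 'fx', 'fy', 'cx', 'cy', 'world_from_camera', 'shot']
spigot_tip []
jig [([540.0, 11.0, -1.0], 0.95)]
cap_mid [([585.0, 26.0, 116.0], 0.69)]
sleeve_mid [([612.0, 172.0, 36.0], 0.86)]
reducer_mid [([628.0, -178.0, 24.0], 0.59), ([457.0, 328.0, 6.0], 0.51)]
tray_in [([458.0, 330.0, 9.0], 0.72)]
key_top [([445.0, -150.0, 65.0], 0.61), ([592.0, -309.0, 65.0], 0.57), ([444.0, -288.0, 66.0], 0.53)]
tub [([731.0, -282.0, 1.0], 0.83), ([746.0, 264.0, -1.0], 0.44)]
offcut [([747.0, 265.0, -1.0], 0.56)]
bits [([796.0, -15.0, 4.0], 0.57)]
top 595.890115945845 321.6188124816293 236.9590414571061 [[0.018, 0.996, -0.09, 415.158], [-1.0, 0.017, -0.017, -76.356], [-0.016, 0.09, 0.996, 1352.142], [0.0, 0.0, 0.0, 1.0]] ['image', 'range_z', 'fx', 'fy', 'cx', 'cy', 'world_from_camera', 'shot']
spigot_tip []
jig [([537.0, 17.0, -2.0], 0.77)]
cap_mid [([581.0, 22.0, 121.0], 0.95)]
sleeve_mid [([609.0, 169.0, 39.0], 0.71)]
reducer_mid [([622.0, -178.0, 28.0], 0.71)]
tray_in [([468.0, 334.0, 6.0], 0.68)]
key_top [([274.0, -291.0, 62.0], 0.66), ([442.0, -284.0, 62.0], 0.63), ([594.0, -308.0, 67.0], 0.62)]
tub [([732.0, -281.0, 2.0], 0.88)]
offcut [([741.0, 264.0, -2.0], 0.63)]
bits []
1.1
```

View pics/scene0.png

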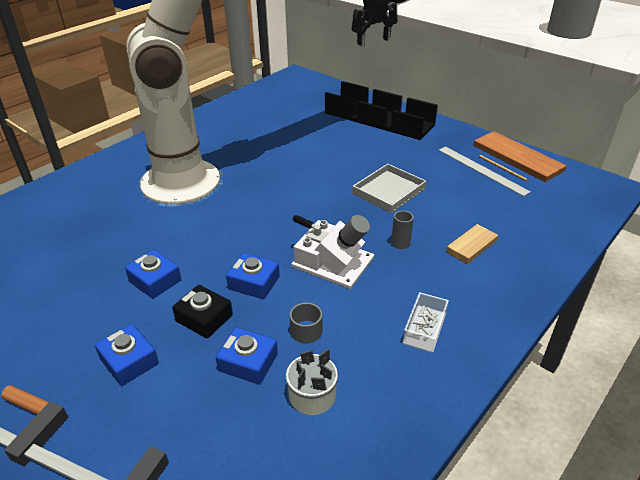

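View pics/top0.png

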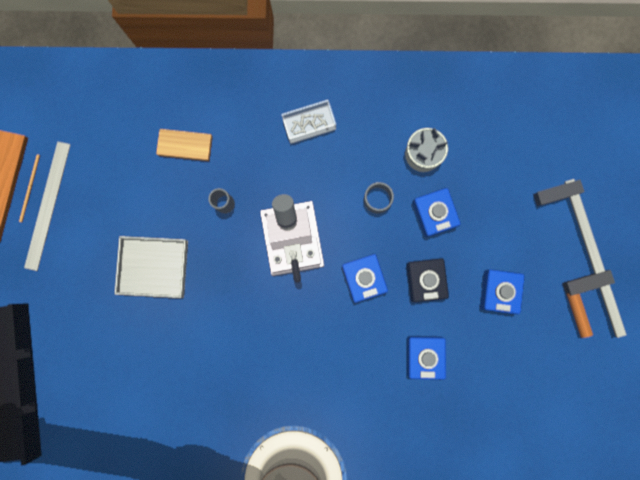

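```bash
cat > h.py <<'E'
import numpy as np, cv2, pickle
def cloud(p):
    r=p["range_z"]; v,u=np.mgrid[:480,:640]
    c=np.stack([(u-p["cx"])/p["fx"]*r,-(v-p["cy"])/p["fy"]*r,-r,np.ones_like(r)],-1)
    w=c@np.array(p["world_from_camera"]).T
    w[r<=0]=np.nan
    return w[...,:3]
def near(w,x,y,rad,z0,z1):
    m=(np.hypot(w[...,0]-x,w[...,1]-y)<rad)&(w[...,2]>z0)&(w[...,2]<z1)
    return m
def circ(P):
    A=np.c_[2*P[:,:2],np.ones(len(P))]; s=np.linalg.lstsq(A,(P[:,:2]**2).sum(1),rcond=None)[0]
    return s[0],s[1],np.sqrt(s[2]+s[0]**2+s[1]**2)
E
python3 - <<'E'
from h import *
from scipy.optimize import least_squares
for n in("scene","top"):
    p=pickle.load(open(n+"0.pkl","rb")); w=cloud(p)
    print(n,"bench",np.nanmedian(w[near(w,620,80,25,-30,30)],0))
    P=w[near(w,611,170,45,70,95)]; print(" sleeve top",len(P),np.median(P,0),circ(P))
    P=w[near(w,611,170,45,10,72)]; 
    f=lambda q:np.hypot(P[:,0]-q[0],P[:,1]-q[1])-22.5
    if len(P)>20: print(" sleeve side",len(P),least_squares(f,[611,170],loss='soft_l1').x)
    P=w[near(w,443,-286,20,58,70)]; print(" key",len(P),np.median(P,0),(P.max(0)+P.min(0))/2)
    P=w[near(w,462,332,45,-5,15)]; print(" tray",len(P),np.median(P,0))
    m=near(w,462,332,110,15,40);P=w[m];print(" rim",len(P),cv2.minAreaRect(P[:,:2].astype(np.float32)))
    # cap: points above 100
    P=w[near(w,583,24,60,104,200)]; print(" cap",len(P),P.min(0),P.max(0))
    # fit cylinder with yaw
    def g(q):
        a=np.array([np.sin(q[3])*np.cos(q[2]),np.sin(q[3])*np.sin(q[2]),np.cos(q[3])])
        d=P-np.array([q[0],q[1],115]); h=d@a
        r=np.linalg.norm(d-np.outer(h,a),axis=1)
        # cylinder with cap end: signed box distance
        dr=r-22.5; dh=h-q[4]
        return np.where((dr>dh),dr,dh)
    s=least_squares(g,[583,24,0.15,0.52,25],loss='soft_l1');print(" capfit",s.x,np.degrees(s.x[2:4]),np.sqrt(np.mean(s.fun**2)),np.median(abs(s.fun)))
E
```

```text
scene bench [619.79716838  79.6165789    1.84601722]
 sleeve top 196 [610.19954338 169.67072503  77.57569643] (np.float64(609.9904067396066), np.float64(169.86575498663888), np.float64(20.760114672429264))
 sleeve side 484 [608.9991227  171.22172471]
 key 154 [ 445.38624155 -289.38268895   64.13105892] [ 443.3019042  -288.15706484   63.34196589]
 tray 507 [463.35560764 330.78742072   6.22817929]
 rim 668 ((462.1458435058594, 329.67803955078125), (160.0745849609375, 134.58412170410156), 87.84382629394531)
 cap 522 [ 5.51568943e+02 -4.72676461e-01  1.04263233e+02] [613.37849701  50.82504192 149.16573951]
 capfit [5.81684023e+02 2.59881125e+01 1.92346785e-01 5.19528628e-01
 2.53204598e+01] [11.02065899 29.7667977 ] 1.338245726275094 0.8210634455038477
top bench [621.53642839  81.23550411   1.02673889]
 sleeve top 133 [611.26879801 168.13831775  80.33975352] (np.float64(610.3033636034198), np.float64(169.85249445345096), np.float64(20.608848154503896))
 sleeve side 238 [609.23480578 169.04911562]
 key 153 [ 444.04667596 -288.33246819   63.38557123] [ 443.1808456  -288.28468037   63.96319786]
 tray 1220 [461.59564501 331.87091435   5.28910777]
 rim 594 ((463.0225524902344, 329.2790222167969), (153.11099243164062, 129.94696044921875), 88.08792877197266)
 cap 578 [551.18778493   1.86201987 104.04114457] [614.4270086   48.54588599 150.97443568]
 capfit [5.83880077e+02 2.50659397e+01 1.85677269e-01 5.18957817e-01
 2.49085664e+01] [10.63852387 29.73409268] 1.558356463574484 1.0090664409948609
```

```bash
python3 - <<'E'
from h import *
a=pickle.load(open("scene0.pkl","rb"))["image"]; b=pickle.load(open("top0.pkl","rb"))["image"]
c=np.hstack([cv2.resize(a[200:300,280:430],(390,260),interpolation=2),cv2.resize(b[180:280,190:340],(390,260),interpolation=2)])
d=np.hstack([cv2.resize(a[270:370,150:300],(390,260),interpolation=2),cv2.resize(b[240:340,360:510],(390,260),interpolation=2)])
cv2.imwrite("pics/crop0.png",np.vstack([c,d]))
E
```

```text
(no output)
```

View pics/crop0.png

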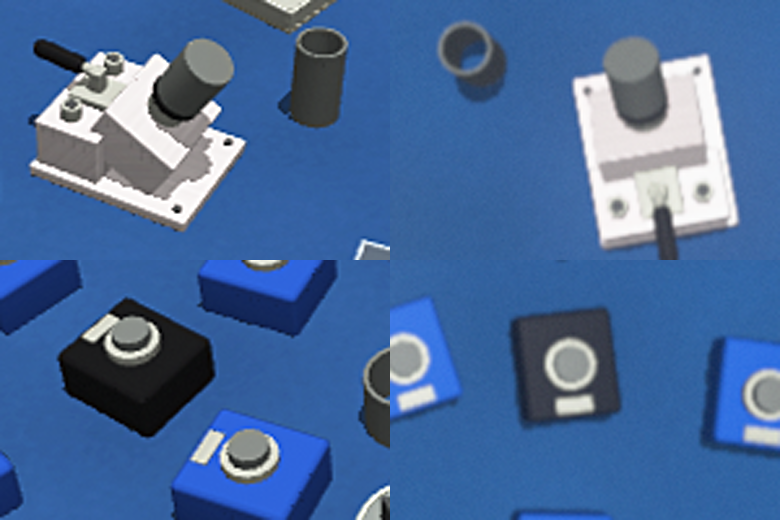

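```bash
cat > kin.py <<'E'
import numpy as np
pi=np.pi
DH=[(.267,-pi/2,0),(0,pi/2,0),(.293,pi/2,.0525),(0,pi/2,.0775),(.3425,pi/2,0),(0,-pi/2,.076),(.097,0,0)]
def fk(q,tool=0.172):
    T=np.eye(4)
    for (d,al,a),t in zip(DH,q):
        c,s=np.cos(t),np.sin(t);ca,sa=np.cos(al),np.sin(al)
        T=T@np.array([[c,-s*ca,s*sa,a*c],[s,c*ca,-c*sa,a*s],[0,sa,ca,d],[0,0,0,1]])
    return T
E
python3 - <<'E'
from kin import *; from h import *
q=[-1.035, 0.502, -0.427, 1.551, 0.221, 1.138, -0.21]
print(fk(q).round(3))
p=pickle.load(open("top0.pkl","rb")); w=cloud(p)
m=near(w,540,15,130,4,18); m=m&(w[...,0]<620)
P=w[m][:,:2].astype(np.float32); print(len(P),cv2.minAreaRect(P))
m=near(w,540,15,130,6,100); print(cv2.minAreaRect(w[m][:,:2].astype(np.float32)))
p=pickle.load(open("scene0.pkl","rb")); w=cloud(p)
m=near(w,540,15,110,4,18); print(cv2.minAreaRect(w[m][:,:2].astype(np.float32)))
E
```

```text
[[ 0.261 -0.965 -0.006  0.113]
 [-0.965 -0.261  0.04  -0.578]
 [-0.04  -0.004 -0.999  0.312]
 [ 0.     0.     0.     1.   ]]
1492 ((515.2025756835938, 15.3414306640625), (209.2969512939453, 257.1434020996094), 0.7195594906806946)
((540.7047119140625, 14.747970581054688), (252.67971801757812, 253.17703247070312), 80.7850570678711)
((561.8450317382812, 0.22247314453125), (217.39801025390625, 165.33572387695312), 57.49037170410156)
```

```bash
python3 - <<'E'
from h import *
p=pickle.load(open("top0.pkl","rb")); im=p["image"]
hsv=cv2.cvtColor(im,cv2.COLOR_BGR2HSV)
m=((hsv[...,1]<70)&(hsv[...,2]>120)).astype(np.uint8); m[:, :255]=0;m[:,330:]=0;m[:195]=0;m[285:]=0
c=max(cv2.findContours(m,0,1)[0],key=cv2.contourArea); b=cv2.boxPoints(cv2.minAreaRect(c));print(b)
M=np.array(p["world_from_camera"])
def ray(u,v,z):
    d=M[:3,:3]@np.array([(u-p["cx"])/p["fx"],-(v-p["cy"])/p["fy"],-1]);o=M[:3,3];return o+d*(z-o[2])/d[2]
W=np.array([ray(u,v,10) for u,v in b]);print(W.round(1));
for i in range(4):
    e=W[(i+1)%4]-W[i];print(np.linalg.norm(e),np.degrees(np.arctan2(e[1],e[0])))
E
```

```text
[[256.91196 199.01599]
 [310.32797 189.30399]
 [324.28    266.04   ]
 [270.86398 275.752  ]]
[[620.2  95.8  10. ]
 [644.4 -25.5  10. ]
 [470.2 -60.4  10. ]
 [446.2  59.5  10. ]]
123.71566555477264 -78.69306953008609
177.68760791034666 -168.67726326331817
122.23981760768393 101.3017373811674
177.68306504916356 11.798646084417298
```

Candidates: 
- Cap on the spigot: top image (284,210), the only one.
- Sleeve: narrow tall tube at (220,200), not the wide reducer at (379,198).
- Key: black box at (429,281). The blue look-alikes are at (439,211), (365,278), (507,291) and (428,358).

The crop confirms the black box, the tall tube, and the cap leaning towards +x. I'll move now.

Emit:
servo_tool --pt "0.03 -0.037 0.01 0 0 0.116 0" --pt "0.03 -0.037 0.01 0 0 0.116 0" --pt "0.03 -0.037 0.0 0 0 0.116 0" --pt "0.03 -0.037 0 0 0 0.116 0" --pt "0.03 -0.037 0 0 0 0 0" --pt "0.03 -0.037 0 0 0 0 0" --pt "0.03 -0.037 0 0 0 0 0" --pt "0.03 -0.037 0 0 0 0 0"

```text
clock: 1.9
position: [412.2, 325.6, 252.7]
tool_rot: [[-0.002, -0.227, 0.974], [0.004, 0.974, 0.227], [-1.0, 0.005, -0.001]]
ft_force: [0.5, 1.0, -0.2]
opening: 85.7
```

Emit:
servo_tool --pt "0.0285 -0.036 0 0 0 -0.035 0" --pt "0.0285 -0.036 0 0 0 0 0" --pt "0.0285 -0.036 0 0 0 0 0" --pt "0.0285 -0.036 0 -0.025 0.1285 0 0" --pt "0.0285 -0.036 0 -0.025 0.1285 0 0" --pt "0.0285 -0.036 0 -0.025 0.1285 0 0" --pt "0.0285 -0.036 0 -0.025 0.1285 0 0" --pt "0.0285 -0.036 0 0 0 0 0"

```text
clock: 2.7
position: [643.3, 24.7, 252.7]
tool_rot: [[-0.51, -0.192, 0.839], [-0.092, 0.981, 0.168], [-0.855, 0.008, -0.518]]
ft_force: [0.3, -0.5, -1.3]
opening: 85.3
```

Emit:
servo_tool --pt "-0.001 0.012 -0.034 0.004 -0.022 0 0" --pt "-0.0115 -0.0022 -0.0202 0 0 0 0" --pt "-0.0115 -0.0022 -0.0202 0 0 0 0" --pt "-0.0115 -0.0022 -0.0202 0 0 0 0" --pt "0 0 0 0 0 0 0"

```text
clock: 3.2
position: [611.8, 18.6, 147.7]
tool_rot: [[-0.493, -0.177, 0.852], [-0.087, 0.984, 0.154], [-0.866, 0.002, -0.5]]
ft_force: [-0.4, -0.2, -0.4]
opening: 85.3
```

```bash
python3 - <<'E'
from cell import env, viewer
import cv2,numpy as np
p=viewer.camera("scene");s=env.get_state();print(s["position"],np.round(s["tool_rot"],3).tolist(),s["ft_force"])
cv2.imwrite("pics/s1.png",cv2.resize(p["image"][120:320,230:480],(750,600),interpolation=2))
E
```

```text
[613.25301014  19.05868719 149.21062211] [[-0.49, -0.177, 0.853], [-0.086, 0.984, 0.154], [-0.867, 0.002, -0.498]] [0.63071144 0.2811616  0.52570384]
```

View pics/s1.png

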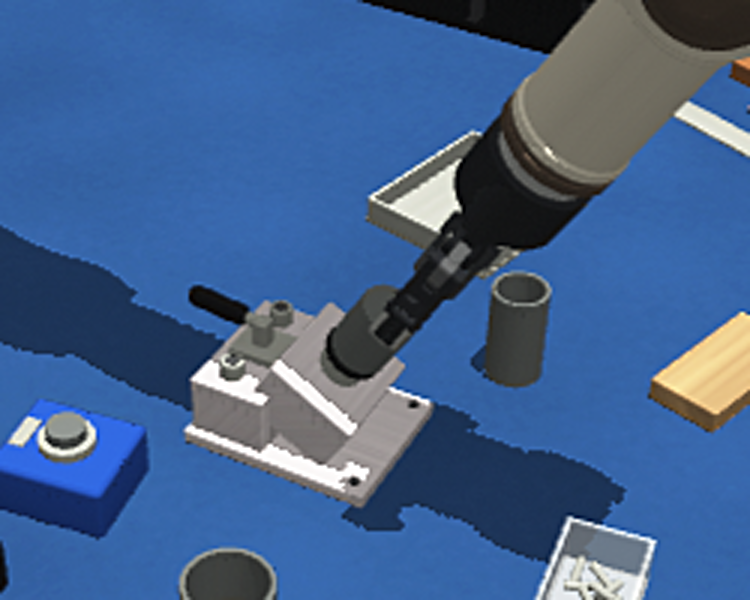

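Emit:
servo_tool --pt "-0.0085 0.0107 0.0035 0 0 0 0" --pt "0 0 0 0 0 0.013 0" --pt "-0.0078 -0.0015 -0.0138 0 0 0 0" --pt "-0.0078 -0.0015 -0.0138 0 0 0 0"

```text
clock: 3.65
position: [594.6, 31.2, 131.8]
tool_rot: [[-0.476, -0.194, 0.858], [-0.092, 0.981, 0.171], [-0.874, 0.003, -0.485]]
ft_force: [-0.5, 0.5, -0.5]
opening: 85.8
```

Emit:
servo_tool --pt "-0.007 -0.0035 -0.0115 -0.003 0.017 0 0" --pt "-0.007 -0.002 -0.0115 0 0 0 0" --pt "-0.007 -0.002 -0.0115 0 0 0 0" --pt "0 0 0 0 0 0 0"

```text
clock: 4.05
position: [573.3, 24.7, 97.0]
tool_rot: [[-0.489, -0.197, 0.85], [-0.095, 0.98, 0.173], [-0.867, 0.003, -0.498]]
ft_force: [-0.8, 0.1, 0.6]
opening: 85.7
```

Aligned. Next I close the gripper.

Emit:
servo_tool --pt "0 0 0 0 0 0 80" --pt "0 0 0 0 0 0 160" --pt "0 0 0 0 0 0 200" --pt "0 0 0 0 0 0 200" --pt "0 0 0 0 0 0 200" --pt "0 0 0 0 0 0 200" --newtons 30

```text
clock: 4.65
position: [575.6, 23.6, 98.5]
tool_rot: [[-0.485, -0.197, 0.852], [-0.096, 0.981, 0.171], [-0.869, 0.001, -0.495]]
ft_force: [0.6, -1.3, -1.3]
opening: 44.8
```

```bash
python3 - <<'E'
from cell import env, viewer
import cv2,numpy as np
p=viewer.camera("scene");s=env.get_state();print(s["position"],np.round(s["tool_rot"],3).tolist(),s["ft_force"],s["opening"])
cv2.imwrite("pics/s2.png",cv2.resize(p["image"][180:300,270:420],(750,600),interpolation=2))
E
```

```text
[575.53210979  23.63040251  98.49115226] [[-0.485, -0.197, 0.852], [-0.096, 0.98, 0.171], [-0.869, 0.001, -0.495]] [-0.47881033  0.2522872  -0.37132289] 44.97054373175971
```

View pics/s2.png

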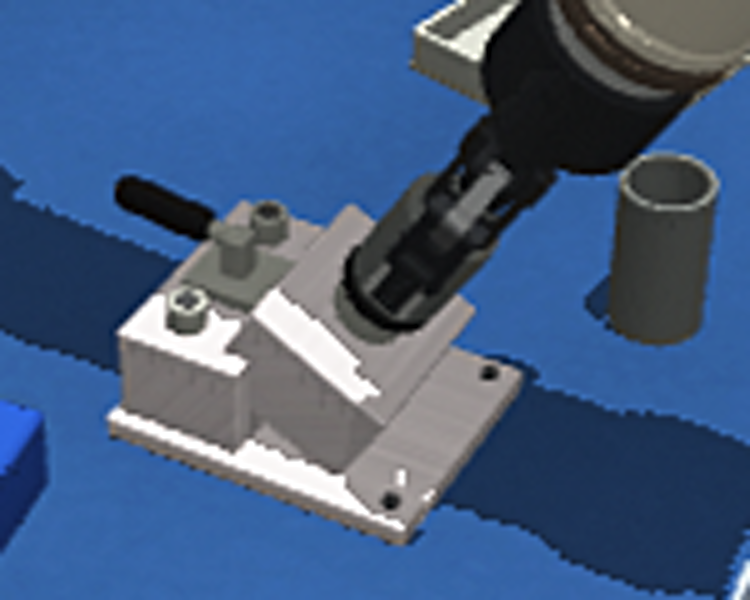

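Emit:
servo_tool --pt "0.0049 0.001 0.0087 0 0 0 200" --pt "0.0049 0.001 0.0087 0 0 0 200" --pt "0.0074 0.0014 0.013 0 0 0 200" --pt "0.0098 0.0019 0.0173 0 0 0 200" --pt "0.0098 0.0019 0.0173 0 0 0 200" --pt "0.0098 0.0019 0.0173 0 0 0 200" --pt "0.0098 0.0019 0.0173 0 0 0 200" --pt "0 0 0 0 0 0 200"

```text
clock: 5.5
position: [636.0, 37.4, 206.9]
tool_rot: [[-0.483, -0.198, 0.853], [-0.094, 0.98, 0.174], [-0.871, 0.004, -0.492]]
ft_force: [0.4, 0.2, -0.1]
opening: 45.3
```

```bash
python3 - <<'E'
from cell import env, viewer
import cv2,numpy as np,pickle
p=viewer.camera("scene");s=env.get_state();print(s["position"],np.round(s["tool_rot"],3).tolist(),s["ft_force"],s["opening"])
pickle.dump(p,open("s3.pkl","wb"))
cv2.imwrite("pics/s3.png",cv2.resize(p["image"][150:300,260:460],(800,600),interpolation=2))
E
```

```text
[635.03316422  37.22191619 205.48056947] [[-0.485, -0.198, 0.852], [-0.094, 0.98, 0.174], [-0.87, 0.004, -0.494]] [ 0.39003902 -0.23221527 -0.20562946] 45.07042889611424
```

View pics/s3.png

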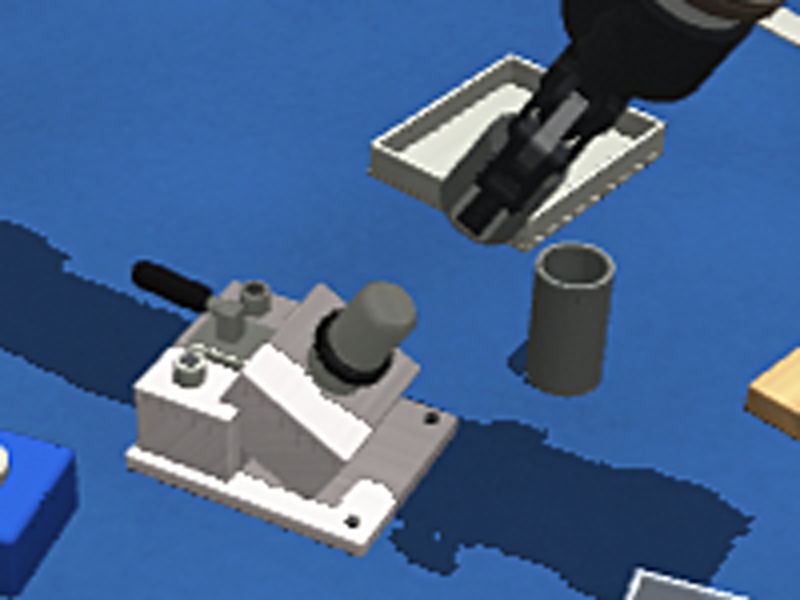

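Emit:
servo_tool --pt "-0.0215 0.0367 0 0 0 0 200" --pt "-0.0215 0.0367 0 0.025 -0.1285 0 200" --pt "-0.0215 0.0367 0 0.025 -0.1285 0 200" --pt "-0.0215 0.0367 -0.005 0.025 -0.1285 0 200" --pt "-0.0215 0.0367 -0.01 0.025 -0.1285 0 200" --pt "-0.0215 0.0367 -0.01 0 0 0 200" --pt "-0.0215 0.0367 -0.01 0 0 0 200" --pt "-0.0215 0.0367 -0.01 0 0 0 200"

```text
clock: 6.35
position: [447.3, 326.0, 146.0]
tool_rot: [[0.01, -0.185, 0.983], [0.003, 0.983, 0.185], [-1.0, 0.001, 0.011]]
ft_force: [0.2, 0.1, -0.6]
opening: 44.9
```

```bash
cat > spig.py <<'E'
from h import *
from scipy.optimize import least_squares
def spig(w,rad=55):
    P=w[near(w,585,26,rad,100,140)]
    def g(q):
        a=np.array([np.sin(q[3])*np.cos(q[2]),np.sin(q[3])*np.sin(q[2]),np.cos(q[3])])
        d=P-np.array([q[0],q[1],115]); h=d@a
        r=np.linalg.norm(d-np.outer(h,a),axis=1)
        dh=h-q[4]; dr=r-17.5; dc=(r-13.5+0.8*(dh))/1.28  # taper: r=13.5 at top, 17.5 at -5
        return np.max([dr,dh,dc],0)
    s=least_squares(g,[583,26,0.19,0.5236,13],loss='soft_l1');q=s.x
    a=np.array([np.sin(q[3])*np.cos(q[2]),np.sin(q[3])*np.sin(q[2]),np.cos(q[3])])
    print(len(P),"yaw,tilt",np.degrees(q[2:4]).round(1),"rms",np.median(abs(s.fun)).round(2),"tip",(np.array([q[0],q[1],115])+q[4]*a).round(1),"ax115",q[:2].round(1))
E
python3 - <<'E'
from cell import env, viewer
from spig import *
s=env.get_state();print(s["position"],np.round(s["tool_rot"],3).tolist(),s["ft_force"],s["opening"])
for n in("scene","top"):
    p=viewer.camera(n); pickle.dump(p,open(n+"4.pkl","wb")); w=cloud(p); spig(w)
    cv2.imwrite(f"pics/{n}4.png",p["image"])
E
```

```text
[447.26625228 326.02138137 145.99703452] [[0.01, -0.185, 0.983], [0.003, 0.983, 0.185], [-1.0, 0.001, 0.011]] [ 0.23633896  0.12120597 -0.57322366] 44.935547828010954
337 yaw,tilt [10.3 35.8] rms 1.05 tip [589.8  27.2 127.8] ax115 [580.7  25.6]
376 yaw,tilt [14.3 35.8] rms 1.1 tip [591.7  27.3 127.2] ax115 [583.2  25.1]
```

View pics/top4.png

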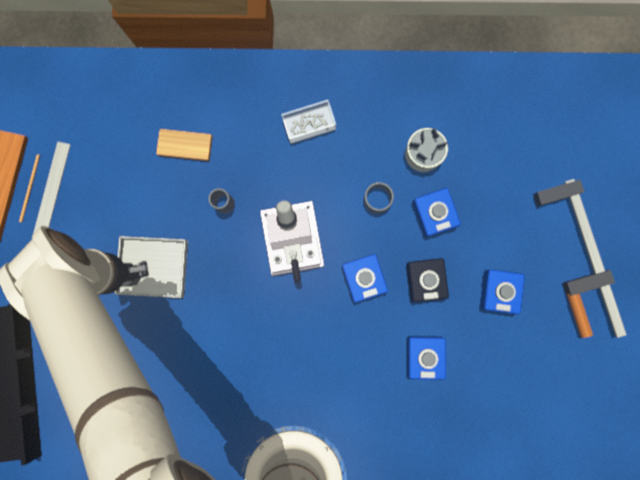

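Emit:
servo_tool --pt "0.008 0.003 -0.025 0 0 0 200" --pt "0.007 0.002 -0.025 0 0.01 0 200" --pt "0 0 -0.025 0 0 0 200" --pt "0 0 -0.025 0 0 0 200" --pt "0 0 -0.015 0 0 0 200" --pt "0 0 0 0 0 0 200"

```text
clock: 7.05
position: [453.2, 334.4, 24.1]
tool_rot: [[-0.008, -0.201, 0.979], [0.002, 0.98, 0.201], [-1.0, 0.004, -0.007]]
ft_force: [-0.8, -0.3, -0.3]
opening: 45.0
```

Emit:
servo_tool --pt "0.008 -0.002 -0.004 0 0 0 200" --pt "0 0 -0.004 0 0 0 200" --pt "0 0 -0.002 0 0 0 200" --pt "0 0 0 0 0 0 200"

```text
clock: 7.45
position: [463.8, 332.4, 15.8]
tool_rot: [[-0.005, -0.2, 0.98], [0.004, 0.98, 0.2], [-1.0, 0.005, -0.004]]
ft_force: [-0.7, -0.0, -0.5]
opening: 44.8
```

Emit:
servo_tool --pt "0 0 -0.002 0 0 0 200" --pt "0 0 -0.0015 0 0 0 200" --pt "0 0 -0.001 0 0 0 200"

```text
clock: 7.75
position: [464.7, 333.3, 12.7]
tool_rot: [[-0.003, -0.2, 0.98], [0.006, 0.98, 0.2], [-1.0, 0.006, -0.001]]
ft_force: [0.5, 0.5, -0.7]
opening: 44.8
```

Emit:
servo_tool --pt "0 0 -0.0015 0 0 0 200" --pt "0 0 -0.0015 0 0 0 200"

```text
clock: 7.95
position: [464.7, 333.6, 11.0]
tool_rot: [[-0.002, -0.201, 0.98], [0.005, 0.98, 0.201], [-1.0, 0.006, -0.001]]
ft_force: [-5.9, -4.2, 23.9]
opening: 45.1
```

Emit:
servo_tool --pt "0 0 0.001 0 0 0 130" --pt "0 0 0 0 0 0 90" --pt "0 0 0 0 0 0 70" --pt "0 0 0 0 0 0 70" --pt "0 0 0.01 0 0 0 70" --pt "0 0 0.025 0 0 0 70" --pt "0 0 0.04 0 0 0 0" --pt "0 0 0.04 0 0 0 0"

```text
clock: 8.75
position: [459.9, 330.6, 125.6]
tool_rot: [[-0.013, -0.202, 0.979], [-0.002, 0.979, 0.202], [-1.0, 0.001, -0.013]]
ft_force: [-0.1, 0.5, 1.0]
opening: 85.3
```

```bash
python3 - <<'E'
from cell import env, viewer
from h import *
s=env.get_state();print(s["position"],np.round(s["tool_rot"],3).tolist(),s["ft_force"],s["opening"])
p=viewer.camera("scene"); cv2.imwrite("pics/s5.png",cv2.resize(p["image"][100:300,280:480],(600,600)))
E
```

```text
[459.93740407 330.58433387 125.60770293] [[-0.013, -0.202, 0.979], [-0.002, 0.979, 0.202], [-1.0, 0.001, -0.013]] [-0.09540515  0.48084434  1.03107931] 85.33285983561727
```

View pics/s5.png

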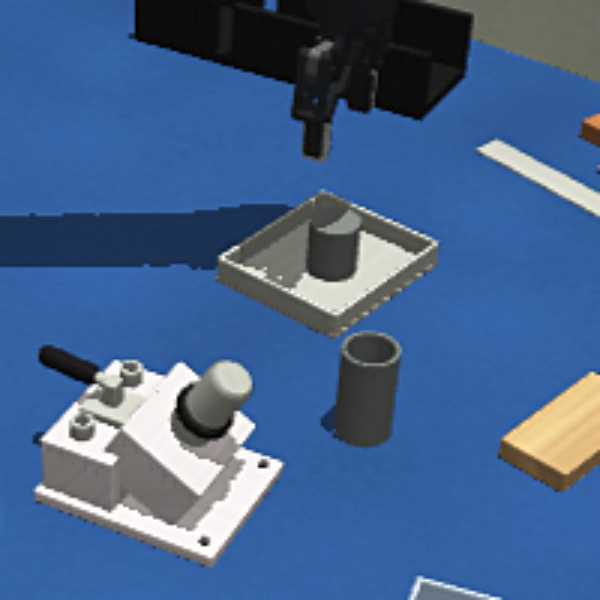

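Emit:
servo_tool --pt "0.03 -0.032 0.003 0 0 0 0" --pt "0.03 -0.032 0 0 0 0 0" --pt "0.03 -0.032 0 0 0 0 0" --pt "0.03 -0.032 0 0 0 0 0" --pt "0.03 -0.032 0 0 -0.013 0 0" --pt "0 0 0 0 0 0 0"

```text
clock: 9.4
position: [619.7, 171.1, 145.3]
tool_rot: [[0.022, -0.21, 0.977], [0.01, 0.978, 0.21], [-1.0, 0.006, 0.024]]
ft_force: [-0.1, -0.1, -0.5]
opening: 85.5
```

Emit:
servo_tool --pt "-0.0097 -0.001 -0.012 -0.01 0.022 -0.015 0" --pt "0 0 -0.01 0 0 0 0" --pt "0 0 0 0 0 0 0"

```text
clock: 9.7
position: [608.1, 170.4, 121.7]
tool_rot: [[-0.003, -0.193, 0.981], [0.0, 0.981, 0.193], [-1.0, 0.001, -0.003]]
ft_force: [-0.3, 0.5, 0.7]
opening: 85.7
```

Emit:
servo_tool --pt "0.001 0 -0.023 0 0 0 0" --pt "0.001 0 -0.023 0 0 0 0" --pt "0 0 -0.023 0 0 0 0" --pt "0 0 -0.022 0 0 0 0" --pt "0 0 0 0 0 0 0"

```text
clock: 10.2
position: [604.8, 179.7, 27.5]
tool_rot: [[-0.006, -0.206, 0.979], [0.003, 0.979, 0.206], [-1.0, 0.005, -0.005]]
ft_force: [-0.5, 0.1, -0.1]
opening: 85.3
```

Emit:
servo_tool --pt "0.004 -0.006 0.002 0 0 0 0" --pt "0.001 -0.0035 0 -0.002 0 -0.01 0" --pt "0 0 0 0 0 0 0"

```text
clock: 10.5
position: [609.9, 172.5, 31.7]
tool_rot: [[-0.005, -0.199, 0.98], [0.003, 0.98, 0.199], [-1.0, 0.004, -0.004]]
ft_force: [-0.5, 0.0, -0.5]
opening: 85.5
```

Emit:
servo_tool --pt "0.001 -0.0025 -0.001 -0.003 0.003 0 60" --pt "0 0 0 0 0 0 100" --pt "0 0 0 0 0 0 140" --pt "0 0 0 0 0 0 200" --pt "0 0 0 0 0 0 200" --pt "0 0 0 0 0 0 200" --newtons 60

```text
clock: 11.1
position: [613.3, 169.9, 34.0]
tool_rot: [[-0.003, -0.198, 0.98], [0.001, 0.98, 0.198], [-1.0, 0.001, -0.003]]
ft_force: [0.3, -0.1, -1.1]
opening: 43.8
```

```bash
python3 - <<'E'
from cell import env, viewer
from h import *
s=env.get_state();print(s["position"],np.round(s["tool_rot"],3).tolist(),s["ft_force"],s["opening"])
p=viewer.camera("scene"); cv2.imwrite("pics/s6.png",cv2.resize(p["image"][160:300,280:480],(800,560)))
E
```

```text
[613.3102364  169.87715996  33.95809708] [[-0.003, -0.198, 0.98], [0.001, 0.98, 0.198], [-1.0, 0.001, -0.003]] [ 0.27654857 -0.0570727  -1.13662043] 43.77635564479174
```

View pics/s6.png

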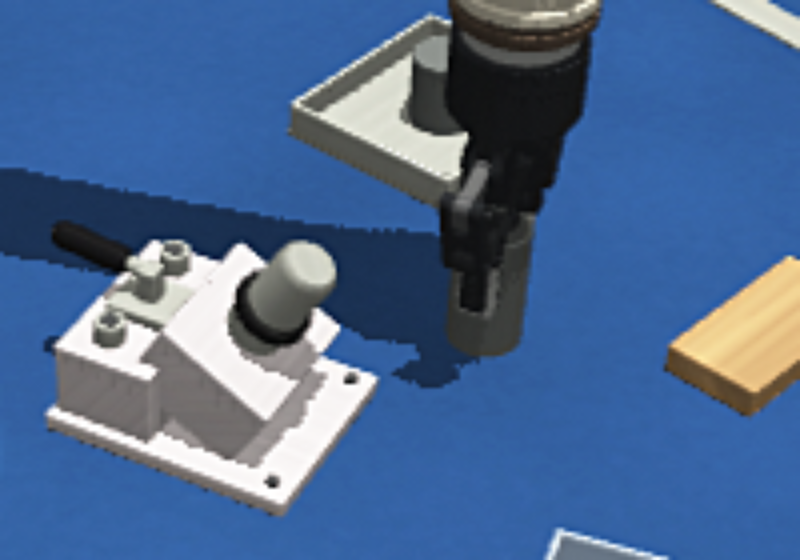

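Emit:
servo_tool --pt "0 0 0.03 0 0 0 200" --pt "0 0 0.05 0 0 0 200" --pt "0 0 0.05 0 0 0 200" --pt "0 0 0.05 0 0 0 200" --pt "0.007 -0.033 0 -0.025 0.1285 0 200" --pt "0.007 -0.033 0 -0.025 0.1285 0 200" --pt "0.007 -0.033 0 -0.025 0.1285 0 200" --pt "0.007 -0.033 0 -0.025 0.1285 0 200"

```text
clock: 11.95
position: [634.7, 43.0, 228.2]
tool_rot: [[-0.502, -0.21, 0.839], [-0.094, 0.978, 0.188], [-0.86, 0.016, -0.51]]
ft_force: [1.4, -0.2, -1.0]
opening: 44.4
```

Emit:
servo_tool --pt "0.0076 -0.006 -0.016 -0.015 -0.015 -0.026 200" --pt "0 0 0 0 0 0 200" --pt "0 0 0 0 0 0 200"

```text
clock: 12.25
position: [642.9, 30.5, 203.3]
tool_rot: [[-0.502, -0.176, 0.846], [-0.094, 0.984, 0.149], [-0.859, -0.005, -0.511]]
ft_force: [0.4, -0.1, -0.3]
opening: 44.1
```

```bash
cat > slv.py <<'E'
from h import *
from scipy.optimize import least_squares
def cyl(P,c0,a0,R):
    # point c on axis (2 offsets in plane perp a0) + 2 tilts
    u=np.cross([0,0,1.],a0);u/=np.linalg.norm(u);v=np.cross(a0,u)
    def g(q,full=False):
        a=a0+q[2]*u+q[3]*v;a/=np.linalg.norm(a);c=c0+q[0]*u+q[1]*v
        d=P-c;h=d@a;r=np.linalg.norm(d-np.outer(h,a),axis=1)
        return (c,a,h) if full else r-R
    s=least_squares(g,np.zeros(4),loss='soft_l1');c,a,h=g(s.x,True)
    return c,a,h,s.fun
def sleeve(w,tcp,x,back=34):
    # points within +-30 of the lower part of the sleeve, excluding fingers: keep radial<26 and s from -34+2 to -4 below tcp
    a0=-x; d=w-tcp; h=d@a0; r=np.linalg.norm(d-h[...,None]*a0,axis=-1)
    P=w[(h>-36)&(h<-6)&(r<29)]
    c,a,hh,f=cyl(P,tcp-20*a0,a0,22.5)
    k=abs(f)<2
    c,a,hh,f=cyl(P[k],tcp-20*a0,a0,22.5)
    print(" sleeve n",len(P),k.sum(),"rms",np.std(f).round(2),"pt",c.round(1),"axis",a.round(3),"tilt,yaw",np.degrees([np.arccos(a[2]),np.arctan2(a[1],a[0])]).round(1),"h",hh.min().round(1),hh.max().round(1))
    return c,a
def spigot(w,a0=np.array([.491,.0954,.866]),tip=np.array([590.5,27.1,127.3])):
    d=w-tip;h=d@a0;r=np.linalg.norm(d-h[...,None]*a0,axis=-1)
    P=w[(h>-36)&(h<-7)&(r<24)]
    c,a,hh,f=cyl(P,tip,a0,17.5);k=abs(f)<2;c,a,hh,f=cyl(P[k],tip,a0,17.5)
    print(" spigot n",len(P),k.sum(),"rms",np.std(f).round(2),"tip",c.round(1),"axis",a.round(3),"tilt,yaw",np.degrees([np.arccos(a[2]),np.arctan2(a[1],a[0])]).round(1))
    return c,a
E
cat > look.py <<'E'
from cell import env, viewer
from slv import *
import sys
s=env.get_state();print(s["position"].round(1) if hasattr(s["position"],'round') else s["position"],np.round(s["tool_rot"],3).tolist(),s["ft_force"],s["opening"])
ims=[]
for n in("scene","top"):
    p=viewer.camera(n); pickle.dump(p,open(n+sys.argv[1]+".pkl","wb")); w=cloud(p);print(n)
    try: spigot(w)
    except Exception as e: print(e)
    try: sleeve(w,np.array(s["position"]),np.array(s["tool_rot"])[:,0])
    except Exception as e: print(e)
    ims.append(cv2.resize(p["image"][130:290,250:410] if n=="scene" else p["image"][150:250,230:330],(400,400)))
cv2.imwrite(f"pics/l{sys.argv[1]}.png",np.hstack(ims))
E
python3 look.py 7
```

```text
[642.9  30.5 203.3] [[-0.502, -0.176, 0.846], [-0.094, 0.984, 0.149], [-0.859, -0.005, -0.511]] [ 0.43430291 -0.06545998 -0.2935397 ] 44.10201404030427
scene
 spigot n 154 135 rms 0.9 tip [588.3  27.3 128.5] axis [0.497 0.096 0.862] tilt,yaw [30.4 10.9]
 sleeve n 215 198 rms 0.96 pt [629.1  29.9 188.1] axis [0.494 0.043 0.869] tilt,yaw [29.7  5. ] h -13.5 15.1
top
 spigot n 0 0 rms nan tip [590.5  27.1 127.3] axis [0.491 0.095 0.866] tilt,yaw [30. 11.]
zero-size array to reduction operation minimum which has no identity
  ret = _var(a, axis=axis, dtype=dtype, out=out, ddof=ddof,
  arrmean = um.true_divide(arrmean, div, out=arrmean,
  ret = ret.dtype.type(ret / rcount)
```

View pics/l7.png

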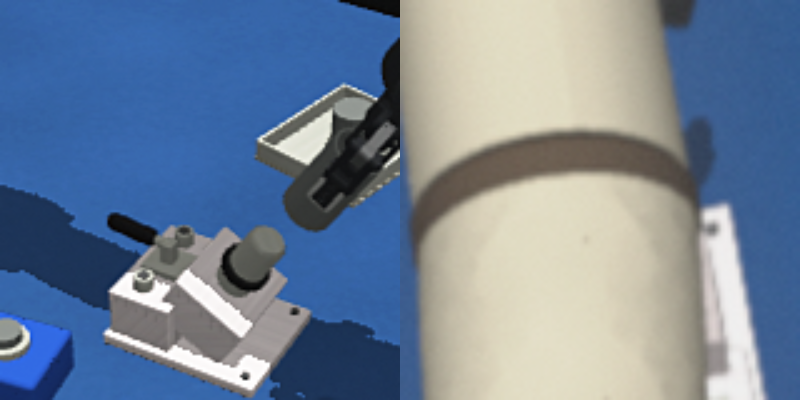

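Emit:
servo_tool --pt "-0.005 0.005 0.0023 0.002 -0.012 0 200" --pt "0 0 0 0 0 0 200" --pt "-0.0074 -0.0014 -0.013 0 0 0 200" --pt "-0.0074 -0.0014 -0.013 0 0 0 200" --pt "0 0 0 0 0 0 200"

```text
clock: 12.85
position: [622.6, 40.2, 189.8]
tool_rot: [[-0.478, -0.187, 0.858], [-0.093, 0.982, 0.162], [-0.873, -0.002, -0.487]]
ft_force: [0.0, -0.6, -1.2]
opening: 44.2
```

```bash
python3 - 2>/dev/null <<'E'
from slv import *
for n in("scene0","top0","scene4","top4"):
    if n[-1]=="4": print(n);spigot(cloud(pickle.load(open(n+".pkl","rb"))))
E
python3 look.py 8 2>/dev/null
```

```text
scene4
 spigot n 161 140 rms 0.95 tip [588.5  27.2 128.5] axis [0.485 0.104 0.868] tilt,yaw [29.8 12.1]
top4
 spigot n 145 128 rms 0.9 tip [590.1  26.5 127.6] axis [0.478 0.102 0.872] tilt,yaw [29.3 12.1]
[622.6  40.2 189.8] [[-0.478, -0.187, 0.858], [-0.093, 0.982, 0.162], [-0.873, -0.002, -0.487]] [ 0.01925837 -0.64954975 -1.18085077] 44.15865813286222
scene
 spigot n 159 141 rms 0.89 tip [588.2  27.6 128.5] axis [0.493 0.108 0.863] tilt,yaw [30.3 12.4]
 sleeve n 211 175 rms 0.91 pt [609.   39.4 174.5] axis [0.48  0.05  0.876] tilt,yaw [28.9  5.9] h -14.4 14.9
top
 spigot n 0 0 rms nan tip [590.5  27.1 127.3] axis [0.491 0.095 0.866] tilt,yaw [30. 11.]
zero-size array to reduction operation minimum which has no identity
```

View pics/l8.png

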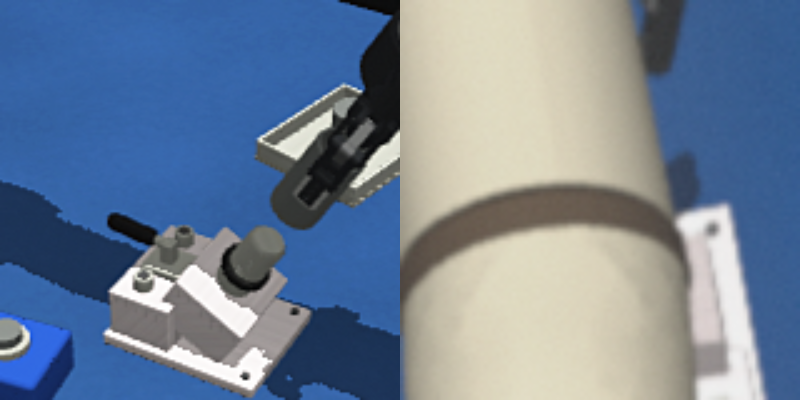

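Emit:
servo_tool --pt "0.005 -0.0064 -0.002 -0.003 0.018 0 200" --pt "0 0 0 0 0 0 200"

```text
clock: 13.15
position: [630.5, 34.8, 191.9]
tool_rot: [[-0.488, -0.188, 0.852], [-0.095, 0.982, 0.162], [-0.867, -0.002, -0.498]]
ft_force: [-0.1, -0.3, -1.5]
opening: 44.4
```

Emit:
servo_tool --pt "-0.0049 -0.001 -0.0087 0 0 0 200" --pt "-0.0049 -0.001 -0.0087 0 0 0 200" --pt "0 0 0 0 0 0 200"

```text
clock: 13.45
position: [620.7, 33.9, 174.5]
tool_rot: [[-0.485, -0.189, 0.854], [-0.095, 0.982, 0.163], [-0.869, -0.002, -0.494]]
ft_force: [-0.4, 0.8, -0.8]
opening: 44.3
```

```bash
python3 look.py 9 2>/dev/null
```

```text
[620.7  33.9 174.5] [[-0.485, -0.189, 0.854], [-0.095, 0.982, 0.163], [-0.869, -0.002, -0.494]] [-0.41221347  0.80008603 -0.79322333] 44.346338419995355
scene
 spigot n 156 138 rms 0.9 tip [588.1  27.5 128.6] axis [0.491 0.106 0.864] tilt,yaw [30.2 12.2]
 sleeve n 203 179 rms 0.95 pt [606.9  33.  159.3] axis [0.473 0.081 0.878] tilt,yaw [28.6  9.7] h -14.7 13.9
top
 spigot n 0 0 rms nan tip [590.5  27.1 127.3] axis [0.491 0.095 0.866] tilt,yaw [30. 11.]
zero-size array to reduction operation minimum which has no identity
```

View pics/l9.png

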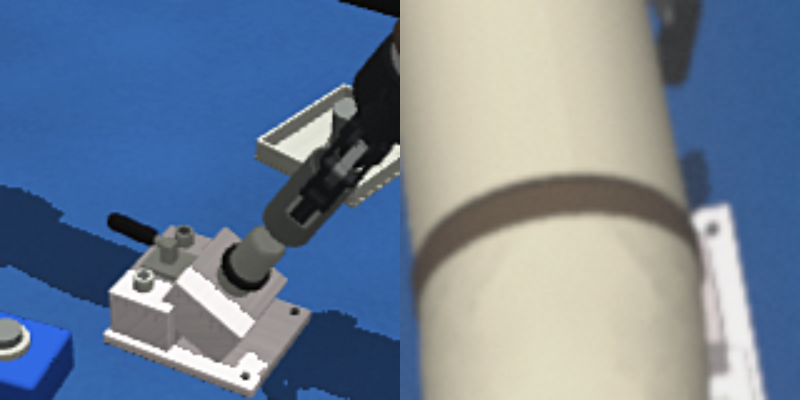

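Emit:
servo_tool --pt "-0.0032 -0.002 -0.005 -0.001 0.008 0 200" --pt "-0.0029 -0.0006 -0.0052 0 0 0 200" --pt "-0.0029 -0.0006 -0.0052 0 0 0 200" --pt "-0.0029 -0.0006 -0.0052 0 0 0 200"

```text
clock: 13.95
position: [609.6, 30.2, 154.3]
tool_rot: [[-0.49, -0.189, 0.851], [-0.095, 0.982, 0.163], [-0.867, -0.001, -0.499]]
ft_force: [-0.2, -0.9, -1.3]
opening: 44.2
```

Emit:
servo_tool --pt "-0.0025 -0.0002 -0.0043 0 0 0 200" --pt "-0.0025 -0.0005 -0.0043 0 0 0 200" --pt "-0.0025 -0.0005 -0.0043 0 0 0 200"

```text
clock: 14.25
position: [600.9, 28.8, 139.8]
tool_rot: [[-0.491, -0.189, 0.851], [-0.095, 0.982, 0.163], [-0.866, -0.001, -0.5]]
ft_force: [0.1, 0.1, -0.3]
opening: 44.3
```

Emit:
servo_tool --pt "-0.0025 -0.0003 -0.0043 0 0 0 200" --pt "-0.0025 -0.0005 -0.0043 0 0 0 200" --pt "-0.0025 -0.0005 -0.0043 0 0 0 200" --pt "-0.002 -0.0004 -0.0035 0 0 0 200"

```text
clock: 14.65
position: [590.5, 26.9, 121.9]
tool_rot: [[-0.491, -0.188, 0.851], [-0.095, 0.982, 0.163], [-0.866, -0.001, -0.5]]
ft_force: [-0.2, -0.7, -0.8]
opening: 44.1
```

Emit:
servo_tool --pt "-0.0015 -0.0003 -0.0026 0 0 0 200" --pt "-0.0015 -0.0003 -0.0026 0 0 0 200" --pt "-0.0015 -0.0003 -0.0026 0 0 0 200"

```text
clock: 14.95
position: [587.5, 26.3, 116.3]
tool_rot: [[-0.487, -0.189, 0.853], [-0.095, 0.982, 0.163], [-0.868, -0.002, -0.496]]
ft_force: [1.1, 0.3, 6.5]
opening: 44.2
```

Emit:
servo_tool --pt "-0.0015 -0.0003 -0.0026 -0.001 0.004 0 200" --pt "-0.0015 -0.0003 -0.0026 0 0 0 200" --pt "-0.001 -0.0002 -0.0018 0 0 0 200"

```text
clock: 15.25
position: [586.1, 26.0, 113.8]
tool_rot: [[-0.485, -0.189, 0.854], [-0.096, 0.982, 0.163], [-0.869, -0.003, -0.495]]
ft_force: [1.6, 0.0, 7.0]
opening: 44.2
```

Emit:
servo_tool --pt "-0.0025 -0.0005 -0.0043 -0.001 0.006 0 200" --pt "-0.0025 -0.0005 -0.0043 0 0.003 0 200"

```text
clock: 15.45
position: [584.8, 25.8, 110.8]
tool_rot: [[-0.486, -0.189, 0.853], [-0.096, 0.982, 0.163], [-0.869, -0.003, -0.496]]
ft_force: [6.3, 1.8, 24.0]
opening: 44.3
```

Emit:
servo_tool --pt "-0.0025 -0.0005 -0.0043 -0.001 0.005 0 200" --pt "0 0 0 0 0 0 200"

```text
clock: 15.65
position: [585.5, 25.7, 112.4]
tool_rot: [[-0.484, -0.189, 0.854], [-0.097, 0.982, 0.162], [-0.87, -0.004, -0.494]]
ft_force: [-1.2, -1.0, -1.3]
opening: 44.2
```

```bash
python3 - <<'E'
from cell import env, viewer
from h import *
s=env.get_state();print(np.round(s["position"],1),s["ft_force"],s["opening"])
p=viewer.camera("scene");cv2.imwrite("pics/s10.png",cv2.resize(p["image"][190:290,280:400],(720,600),interpolation=2));pickle.dump(p,open("s10.pkl","wb"))
E
```

```text
[585.5  25.7 112.4] [-1.23406696 -0.98865982 -1.31643199] 44.17940694045309
```

View pics/s10.png

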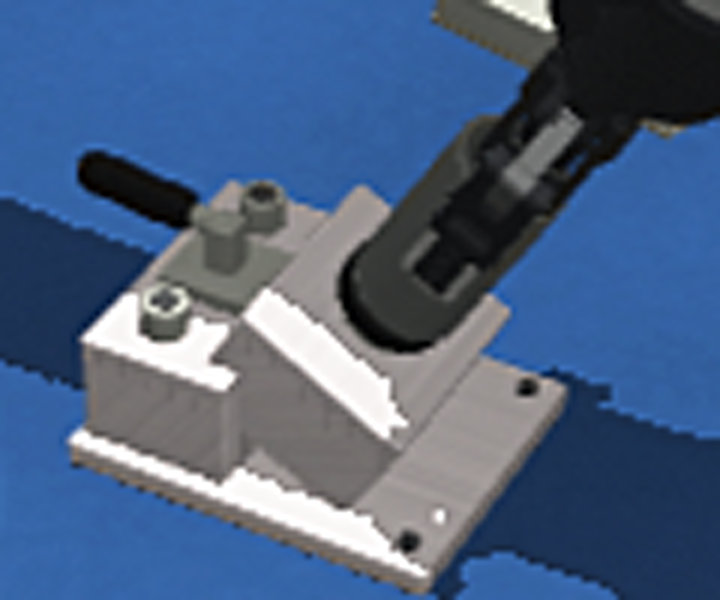

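Emit:
servo_tool --pt "-0.0025 -0.0005 -0.0043 0 0 0 200" --pt "-0.0025 -0.0005 -0.0043 0 0 0 200" --pt "-0.0025 -0.0005 -0.0043 0 0 0 200"

```text
clock: 16.0
position: [585.3, 25.5, 110.6]
tool_rot: [[-0.471, -0.189, 0.862], [-0.096, 0.982, 0.163], [-0.877, -0.006, -0.48]]
ft_force: [4.2, 0.0, 22.4]
opening: 44.2
```

Emit:
servo_tool --pt "-0.0015 -0.0003 -0.0026 0 0 0 120" --pt "0 0 0 0 0 0 60" --pt "0 0 0 0 0 0 0" --pt "0 0 0 0 0 0 0"

```text
clock: 16.4
position: [585.1, 25.8, 109.7]
tool_rot: [[-0.467, -0.189, 0.864], [-0.095, 0.982, 0.163], [-0.879, -0.006, -0.477]]
ft_force: [0.3, -0.6, -0.7]
opening: 84.8
```

Opened. Next I retreat along the axis.

Emit:
servo_tool --pt "0.0049 0.001 0.0087 0 0.01 0 0" --pt "0.0098 0.0019 0.0173 0 0.01 0 0" --pt "0.0147 0.003 0.026 0 0 0 0" --pt "0.0147 0.003 0.026 0 0 0 0" --pt "0.0147 0.003 0.026 0 0 0 0" --pt "0.0147 0.003 0.026 0 0 0 0"

```text
clock: 17.0
position: [652.7, 39.3, 233.8]
tool_rot: [[-0.504, -0.189, 0.843], [-0.097, 0.982, 0.162], [-0.858, -0.0, -0.513]]
ft_force: [0.8, 0.3, -0.5]
opening: 85.4
```

```bash
python3 - <<'E'
from cell import env, viewer
from slv import *
s=env.get_state();print(np.round(s["position"],1),np.round(s["tool_rot"],3).tolist())
p=viewer.camera("scene");cv2.imwrite("pics/s11.png",cv2.resize(p["image"][190:290,280:400],(720,600),interpolation=2));pickle.dump(p,open("s11.pkl","wb"))
w=cloud(p);tip=np.array([588.2,27.5,128.5]);a=np.array([.491,.0954,.866])
d=w-tip;h=d@a;r=np.linalg.norm(d-h[...,None]*a,axis=-1)
P=w[(r<27)&(h>-44)&(h<45)];hh=(P-tip)@a
c,ax,_,f=cyl(P,tip,a,22.5);print(len(P),c,ax,np.percentile(hh,[1,50,99,100]).round(1))
m=(r<27)&(h>-60)&(h<45)
v,u=np.nonzero(m)
# dark ring pixels by h
g=p["image"].mean(-1)
for lo in range(-64,44,4):
    k=(r<27)&(h>=lo)&(h<lo+4); print(lo,k.sum(),g[k].mean().round(0) if k.sum() else None,end=' | ')
E
```

```text
[652.7  39.3 233.8] [[-0.504, -0.189, 0.843], [-0.097, 0.982, 0.162], [-0.858, -0.0, -0.513]]
776 [589.39114431  27.1927468  127.85849896] [0.4936995  0.06266502 0.86737183] [-42.8   5.8  32.   33.6]
-64 19 132.0 | -60 7 22.0 | -56 30 19.0 | -52 31 37.0 | -48 25 53.0 | -44 26 55.0 | -40 27 55.0 | -36 27 54.0 | -32 22 55.0 | -28 34 55.0 | -24 27 56.0 | -20 30 55.0 | -16 23 55.0 | -12 28 53.0 | -8 37 55.0 | -4 41 54.0 | 0 43 55.0 | 4 50 55.0 | 8 56 55.0 | 12 51 54.0 | 16 50 54.0 | 20 53 53.0 | 24 61 56.0 | 28 81 71.0 | 32 9 68.0 | 36 0 None | 40 0 None |
```

View pics/s11.png

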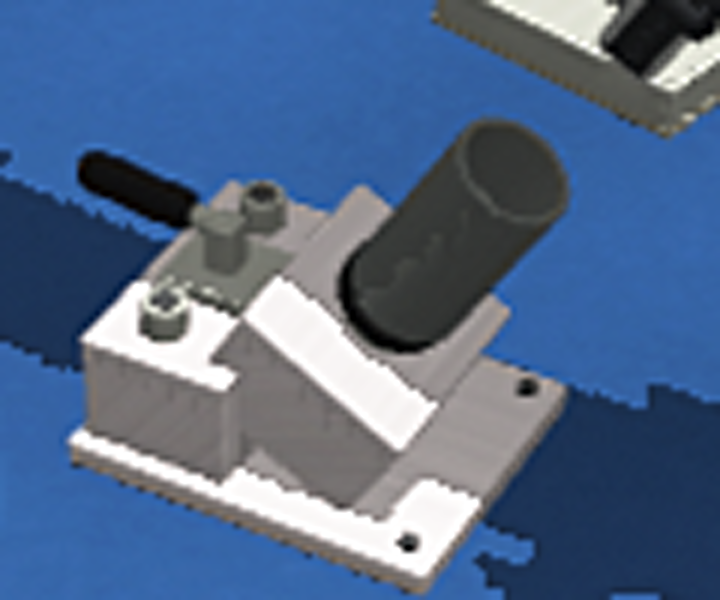

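Emit:
servo_tool --pt "-0.023 -0.0365 0 0.025 -0.13 0 0" --pt "-0.023 -0.0365 0 0.025 -0.13 0 0" --pt "-0.023 -0.0365 0 0.025 -0.13 0 60" --pt "-0.023 -0.0365 0 0.025 -0.13 0 150" --pt "-0.023 -0.0365 -0.005 0 0 0 255" --pt "-0.023 -0.0365 -0.005 0 0 0 255" --pt "-0.023 -0.0365 -0.005 0 0 0 255" --pt "-0.023 -0.0365 -0.005 0 0 0 255"

```text
clock: 17.85
position: [460.4, -249.9, 188.4]
tool_rot: [[-0.016, -0.201, 0.979], [0.006, 0.979, 0.201], [-1.0, 0.009, -0.015]]
ft_force: [1.2, -1.0, 0.0]
opening: 0.4
```

```bash
python3 - <<'E'
from cell import env
import numpy as np
s=env.get_state();print(np.round(s["position"],1),np.round(s["joint_pos"],2),s["opening"])
E
```

```text
[ 460.4 -249.9  188.4] [ 0.61  0.31 -0.19  1.9   0.07  0.95  2.15] 0.3824240447533222
```

Emit:
servo_tool --pt "-0.008 -0.019 -0.02 -0.006 -0.016 0 255" --pt "-0.008 -0.019 -0.03 0 0 0 255" --pt "0 0 -0.025 0 0 0 255" --pt "0 0 0 0 0 0 255"

```text
clock: 18.25
position: [435.2, -297.3, 109.4]
tool_rot: [[-0.004, -0.186, 0.982], [-0.003, 0.982, 0.186], [-1.0, -0.002, -0.004]]
ft_force: [-1.5, 0.3, -0.1]
opening: -0.3
```

```bash
python3 - <<'E'
from cell import env,viewer
import numpy as np,cv2
s=env.get_state();print(np.round(s["position"],1),np.round(s["joint_pos"],2),s["opening"])
a=viewer.camera("scene")["image"]
cv2.imwrite("pics/k1.png",cv2.resize(a[230:370,110:290],(720,560)))
E
```

```text
[ 435.2 -297.3  109.4] [ 0.67  0.42 -0.15  1.96  0.1   0.77  2.22] -0.2881882900770718
```

View pics/k1.png

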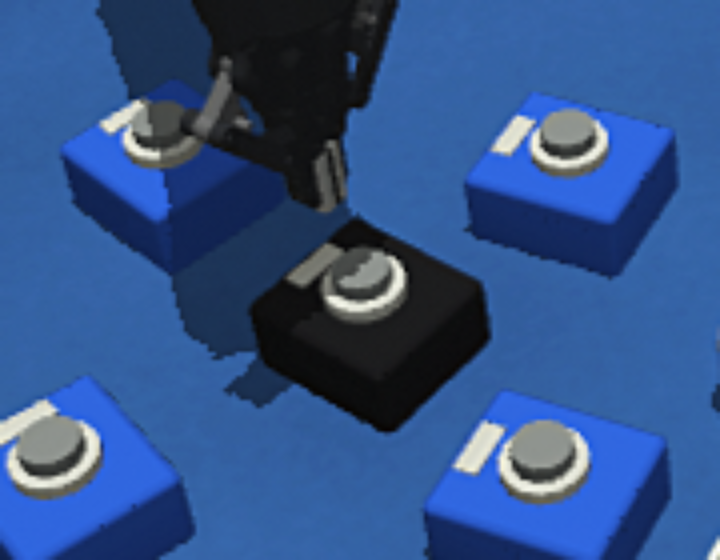

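Emit:
servo_tool --pt "0.005 0.005 -0.012 0 0.004 0 255" --pt "0.0025 0.003 -0.01 0 0 0 255" --pt "0 0 0 0 0 0 255"

```text
clock: 18.6
position: [446.9, -288.6, 89.7]
tool_rot: [[-0.003, -0.189, 0.982], [-0.005, 0.982, 0.189], [-1.0, -0.005, -0.004]]
ft_force: [0.5, 0.6, -0.4]
opening: 0.3
```

Emit:
servo_tool --pt "-0.003 0 -0.008 0 0 0 255" --pt "0 0 -0.007 0 0 0 255" --pt "0 0 -0.002 0 0 0 255" --pt "0 0 0 0 0 0 255"

```text
clock: 19.0
position: [445.4, -287.6, 72.3]
tool_rot: [[-0.001, -0.192, 0.981], [-0.006, 0.981, 0.192], [-1.0, -0.006, -0.002]]
ft_force: [-0.1, 0.0, -0.6]
opening: 0.1
```

```bash
python3 - <<'E'
from cell import env,viewer
import numpy as np,cv2
s=env.get_state();print(np.round(s["position"],1),s["ft_force"])
a=viewer.camera("scene")["image"]
cv2.imwrite("pics/k2.png",cv2.resize(a[260:350,150:265],(720,563)))
E
```

```text
[ 445.4 -287.6   72.3] [-0.11220796  0.01195872 -0.58211408]
```

View pics/k2.png

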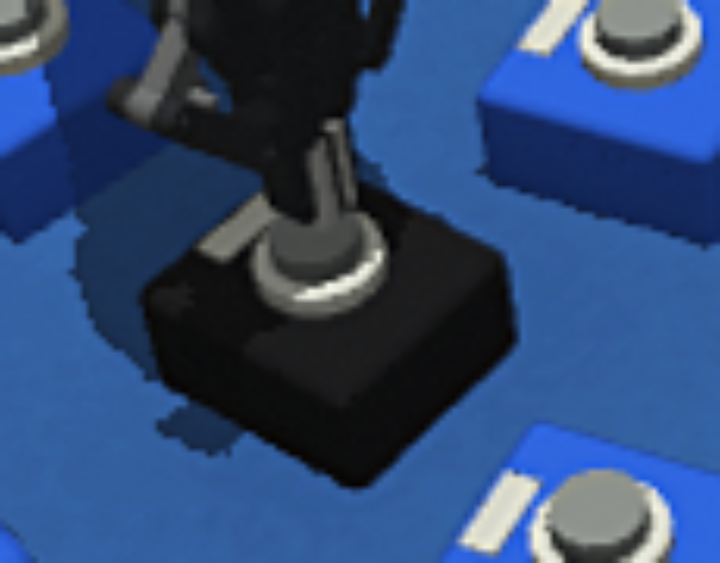

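Emit:
servo_tool --pt "-0.001 0 -0.005 0 0 0 255" --pt "0 0 -0.003 0 0 0 255"

```text
clock: 19.25
position: [444.8, -288.2, 64.7]
tool_rot: [[0.001, -0.192, 0.981], [-0.007, 0.981, 0.192], [-1.0, -0.007, -0.001]]
ft_force: [0.8, -0.5, -0.1]
opening: 0.1
```

Emit:
servo_tool --pt "0 0 -0.003 0 0 0 255" --pt "0 0 -0.002 0 0 0 255"

```text
clock: 19.45
position: [445.0, -288.4, 59.5]
tool_rot: [[0.001, -0.191, 0.982], [-0.007, 0.981, 0.191], [-1.0, -0.008, -0.0]]
ft_force: [-0.5, 0.3, 3.2]
opening: 0.1
```

Emit:
servo_tool --pt "0 0 -0.002 0 0 0 255" --pt "0 0 -0.0008 0 0 0 255"

```text
clock: 19.65
position: [445.1, -288.4, 56.9]
tool_rot: [[0.001, -0.191, 0.982], [-0.007, 0.981, 0.191], [-1.0, -0.008, -0.0]]
ft_force: [-2.0, 1.3, 9.2]
opening: -0.3
```

Emit:
servo_tool --pt "0 0 -0.0005 0 0 0 255"

```text
clock: 19.75
position: [445.1, -288.4, 57.0]
tool_rot: [[0.001, -0.191, 0.982], [-0.008, 0.982, 0.191], [-1.0, -0.008, -0.001]]
ft_force: [-2.8, 3.0, 9.9]
opening: 0.2
```

Emit:
servo_tool --pt "0 0 -0.0002 0 0 0 255"

```text
clock: 19.85
position: [445.1, -288.4, 57.2]
tool_rot: [[0.001, -0.191, 0.982], [-0.008, 0.982, 0.191], [-1.0, -0.008, -0.001]]
ft_force: [-1.0, 1.5, 4.2]
opening: 0.2
```

Emit:
servo_tool --pt "0 0 -0.0004 0 0 0 255"

```text
clock: 19.95
position: [445.1, -288.4, 57.1]
tool_rot: [[0.001, -0.191, 0.982], [-0.008, 0.982, 0.191], [-1.0, -0.008, -0.001]]
ft_force: [-2.6, 1.1, 5.0]
opening: -0.2
```

Emit:
servo_tool --pt "0 0 -0.0004 0 0 0 255"

```text
clock: 20.05
position: [445.1, -288.4, 57.0]
tool_rot: [[0.001, -0.191, 0.982], [-0.008, 0.982, 0.191], [-1.0, -0.008, -0.001]]
ft_force: [-0.5, 1.2, 7.4]
opening: -0.4
```

Emit:
servo_tool --pt "0 0 -0.0003 0 0 0 255" --pt "0 0 -0.0003 0 0 0 255"

```text
clock: 20.25
position: [445.1, -288.4, 57.1]
tool_rot: [[0.001, -0.191, 0.982], [-0.008, 0.981, 0.191], [-1.0, -0.008, -0.001]]
ft_force: [-1.6, 1.6, 6.4]
opening: 0.0
```

Emit:
servo_tool --pt "0 0 -0.0003 0 0 0 255" --pt "0 0 -0.0003 0 0 0 255" --pt "0 0 -0.0003 0 0 0 255"

```text
clock: 20.55
position: [445.1, -288.4, 57.1]
tool_rot: [[0.001, -0.191, 0.982], [-0.008, 0.981, 0.191], [-1.0, -0.008, -0.001]]
ft_force: [-0.9, 0.2, 6.6]
opening: 0.2
```

Emit:
servo_tool --pt "0 0 -0.0003 0 0 0 255" --pt "0 0 -0.0003 0 0 0 255" --pt "0 0 -0.0003 0 0 0 255" --pt "0 0 -0.003 0 0 0 255" --pt "0 0 -0.003 0 0 0 255"

```text
clock: 21.05
position: [445.2, -288.4, 52.5]
tool_rot: [[0.0, -0.191, 0.982], [-0.009, 0.981, 0.191], [-1.0, -0.009, -0.001]]
ft_force: [-3.3, 3.3, 13.5]
opening: 0.1
```

Emit:
servo_tool --pt "0 0 -0.002 0 0 0 255" --pt "0 0 -0.001 0 0 0 255"

```text
clock: 21.25
position: [445.2, -288.4, 51.2]
tool_rot: [[0.0, -0.191, 0.982], [-0.009, 0.981, 0.191], [-1.0, -0.009, -0.002]]
ft_force: [-4.1, 2.7, 13.4]
opening: 0.3
```

Emit:
servo_tool --pt "0 0 -0.0012 0 0 0 255"

```text
clock: 21.35
position: [445.2, -288.4, 51.0]
tool_rot: [[-0.0, -0.191, 0.982], [-0.009, 0.981, 0.191], [-1.0, -0.009, -0.002]]
ft_force: [-3.7, 3.0, 13.2]
opening: 0.0
```

Emit:
servo_tool --pt "0 0 -0.0015 0 0 0 255" --pt "0 0 -0.001 0 0 0 255"

```text
clock: 21.55
position: [445.2, -288.4, 50.9]
tool_rot: [[-0.0, -0.191, 0.982], [-0.01, 0.981, 0.191], [-1.0, -0.01, -0.002]]
ft_force: [-3.8, 2.6, 13.7]
opening: 0.1
```

Emit:
servo_tool --pt "0 0 -0.003 0 0 0 255"

```text
clock: 21.65
position: [445.3, -288.5, 50.1]
tool_rot: [[-0.001, -0.191, 0.982], [-0.01, 0.982, 0.191], [-1.0, -0.01, -0.003]]
ft_force: [-9.9, 6.7, 39.7]
opening: 0.1
```

Emit:
servo_tool --pt "0 0 0.005 0 0 0 255" --pt "0 0 0.01 0 0 0 255" --pt "0 0 0.03 0 0 0 255" --pt "0 0 0.04 0 0 0 255" --pt "0 0 0.04 0 0 0 255" --pt "0 0 0.03 0 0 0 255"

```text
clock: 22.25
position: [441.6, -286.4, 207.0]
tool_rot: [[-0.009, -0.192, 0.981], [-0.006, 0.981, 0.192], [-1.0, -0.004, -0.009]]
ft_force: [0.4, -0.0, 0.3]
opening: -0.1
```

```bash
python3 - 2>/dev/null <<'E'
from cell import env,viewer
from slv import *
s=env.get_state();print(np.round(s["position"],1),s["ft_force"],s["clock"])
for n in("scene","top"):
    p=viewer.camera(n);cv2.imwrite(f"pics/{n}20.png",p["image"]);w=cloud(p)
    P=w[near(w,443.5,-288,12,50,75)];print(n,"key",len(P),np.median(P,0).round(1) if len(P) else "")
    P=w[near(w,600,29,40,105,190)];tip=np.array([590.5,27.1,127.3]);a=np.array([.491,.0954,.866])
    hh=(P-tip)@a; print(" sleeve top",np.percentile(hh,[90,95,99]).round(1))
    if n=="scene":
        cv2.imwrite("pics/fin.png",cv2.resize(p["image"][190:290,280:400],(720,600),interpolation=2))
E
```

```text
[ 441.6 -286.4  207. ] [ 0.40224757 -0.02829192  0.33180181] 22.25
scene key 96 [ 445.  -289.    63.7]
 sleeve top [28.8 30.  31.9]
top key 0 
 sleeve top [30.2 31.5 33.4]
```

View pics/top20.png

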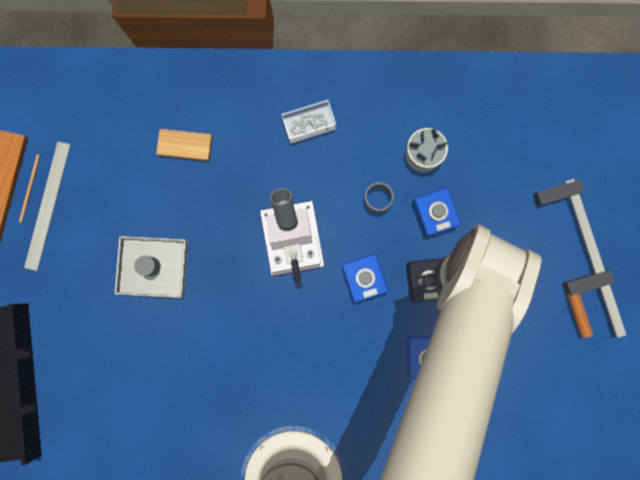

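View pics/scene20.png

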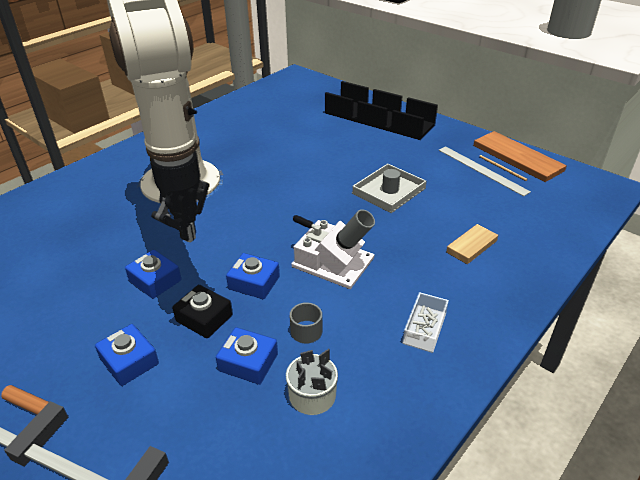

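View pics/fin.png

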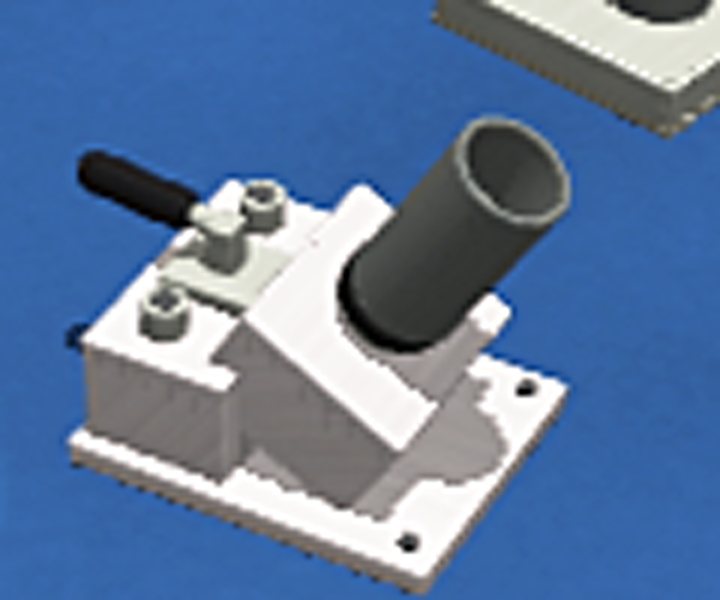

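```bash
python3 -c "
from cell import env
print(env.close_job())"
```

```text
the job is handed in; nothing more can be done
None
```

I did the whole job in the order asked and handed it in at about 22 s of the 64 s. No verdict was reported.

- **Cap:** I pulled it off along the spigot and stood it upright in the tray.
- **Sleeve:** I pushed it on along the spigot's axis. The seal slid at about 7 N, then the push came up hard against the stop at about 24 N, and again at 22 N on a second push. After release, the sleeve's upper end measured about 30 to 32 mm beyond the tip, where fully home is 30 mm. The last picture shows the sleeve sitting on the ring.
- **Key on the black box:** I held it at the first click (tool height 57.1 mm), then pressed it all the way (51 mm, up against its stop) and let go. Afterwards it measured 63.7 mm, so it is back up.
- **Other things:** The last pictures show nothing else moved, and the tool is clear of everything.

Two checks were less clean than I would like:
- **Hold at the click:** the force wandered from 9.9 N down to 4.2 N early in the hold, then settled at about 6.5 N. The hold was about 1.2 s in all, but only about 0.9 s if that dip briefly let the key off the click.
- **Final press:** my check that the key was fully down peaked at 39.7 N through the fingertips, just under the 40 N limit for the arm and gripper body.

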